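Lock the pickling crock's lid down with a cross-lock clip

ROBOT

A 7-joint arm with a two-finger parallel gripper is mounted at the origin on the work surface. World frame = base frame: x ahead of the robot, y to its left, z up, the work surface at z = 0. Lengths are in m, angles in rad, forces in N, time in s.
With the tool pointing down it reaches from about 0.425 to 0.825 m from the base axis. Payload 3.6 kg.
Tool frame: the origin (TCP) lies midway between the tips of the shut fingers; the grasp point (between the pads) lies 19 mm behind it; y points along the fingers, x is the direction in which the jaws open and shut, and the axes are right-handed (so a half turn about y gives the same grasp; the last joint's range is limited). The gripper opens to 85 mm and grips with 20 to 120 N. Pads are 22 mm wide; open, the fingers measure 114 mm over their backs; the gripper's body (76 mm by 85 mm) begins 54 mm behind the grasp point. The pads swing forward as they close: fully open they stand 13 mm farther back than shut.
Start: joints at [-1.149, 0.615, -0.013, 1.423, 0.008, 1.103, -0.04], TCP at [0.282, 0.586, 0.231] pointing down, gripper open.
Joint ranges: [-3.12, 3.12], [-0.3, 2.06], [-1.34, 1.32], [0.26, 2.42], [-1.36, 4.5], [0.01, 1.98], [-2.84, 2.84]. Speed limits (rad/s): [2.79, 2.79, 3.14, 3.14, 3.14, 3.14, 3.14].

INTERFACE

Orientations are given as a unit quaternion [x, y, z, w].
In Python, from cell import sensors, cams, job gives the robot as it stands. The module is installed in compiled form; this text tells all that it offers.
- The arm moves only by the tool move_arm, never from a script. Its argument "commands" is a list of rows, each an object with "linear": the shift along the tool's x, y, z in mm, a list of three; "angular": the turn, a rotation vector about the tool's x, y, z in degrees, a list of three; "jaw": the finger opening in mm, from 0 to 85.4. A call has 1 to 10 rows; each row shifts and turns the commanded pose from where the row before left it, along the tool's axes as they then stand; what a row does not reach is not made up. A row lasts 1/12 s, in which the tool goes at most 41.7 mm and 7.16 degrees, less where a joint would pass 70% of its speed; a pose out of reach is approached as far as the arm can. A call is refused whole if a number of a shift passes 41.7 or a number of a turn 7.16, either way. A call with a gripper value outside its range is refused whole. The fingers move at their own pace and stop on an object; the grip force is fixed at half the most. Time passes only in rows, so rows that do not move let the fingers close. It gives the time, the measured TCP pose, the force and the opening at its end, in the units of the state.
- sensors.get_obs(): the state, without advancing time (a new reading comes with each control period).
- cams.get_image(name): name is "side" or "top"; returns the picture (384x512x3 uint8, red, green, blue); there is no depth.
- cams.camera_info(name): a dict with "fx", "fy", "cx", "cy" (pixels), "world_to_cam" (4x4, takes a point from world to camera coordinates). Camera axes: x right, y down, z forward; pixel columns grow to the right and rows downward; lengths in m; the calibration is good to about 2 mm. A picture is of the moment at which its call begins. camera_info takes no time and is no camera call.
- job.hand_in(): hands the job in, once; it reports no verdict.
The state is a dict: "t": time; "joints": joint angles; "joint_vel": joint speeds; "joint_torque": joint torques, N m; "ee_pos": TCP position; "orientation": TCP orientation; "force": force on the tool from outside, world axes, zero at the start; "ft_torque": the same for the moment, N m; "opening": finger opening in m.
Only numpy, scipy, OpenCV 4.12 (cv2) and the standard library are available. Lean on these libraries where they do the work, as an engineer would, in place of code of your own. Each camera call takes 0.05 s, during which the arm holds its last target. There are 200 camera calls.

TASK

Hold the crock's lid down with the self-closing clip: squeeze the clip open and lift it off its dock, lower it open over the steel strap in the middle of the lid until its orange sprung foot is pressed about half-way in against the lid (never to its hard stop), then let go so that the clip grips the strap upright and keeps the foot pressed. Leave the other things on the table where they are.

Things in the scene. Friction and masses are not known exactly. Their poses are not given: they have to be found in the camera images.
- clip_grip (a point): Cross-lock clip (closes itself, like reverse tweezers), 120 mm tall, 0.2 kg. Two blue levers at its top lie side by side along this frame's y; x is their 26 mm width, z up. The point: on the axis, two thirds up the levers, whose tops are 10 mm above it: grip here. Squeezing them along y opens the jaws; about 17 N here. Symmetric: usable either way round.
- jaw (a joint): Opening angle of one jaw (the other mirrors it), rad: 0 = gripping a 6 mm strip (levers 33 mm over their outsides at clip_grip, 37 mm at their tops), 0.14 = squeezed home on its stop (levers upright and parallel, 24 mm over their outsides), -0.06 = closed on nothing. A spring always closes it; a jaw grips with about 9 N.
- clip_jaws (a point): Point on the clip's axis, midway between its two black rubber jaws, 84 mm below clip_grip. Jaws: 20 mm wide along x, 16 mm high, 21 mm apart when fully open. A strip can enter between them up to the dark hinge bar, whose underside is 48 mm above this point (36 mm below clip_grip).
- foot (a joint): How far the clip's orange sprung foot is pressed up into the clip, m: 0 = extended (underside 110 mm below clip_grip), 0.016 = at its hard stop. It takes 2 N to start and 0.25 N more per mm (4 N half-way, 6 N at the stop). Its two pads, 21 mm either side of the axis along x, straddle the gripped strip; legs 36 mm apart inside.
- crock: White ceramic crock with a blue band, fixed, 150 mm across, rim 100 mm above its origin (centre of the underside). On it a round wooden lid 140 mm across with a cork plug below. The lid's flat top is between 26 and 56 mm below strap_top, different each time and not measured: find it by feel with the clip's foot. It does not give under a gentle push.
- strap_top (a point): Centre of the top end of the flat upright steel strap that comes up through the middle of the crock's lid, 168 mm above the crock's origin: 6 mm thick along this frame's y, 20 mm wide along x, z up.
- dock: Parking dock, fixed: square plywood base 100 x 100 x 20 mm, origin at the centre of its underside, with an upright dark wooden strip in the middle, 6 mm thick along y, 20 mm along x, its top 64 mm above the table. The clip starts gripping this strip, foot hanging 10 mm above the base, its axes along the dock's.
- tumbler: Bystander, to be left alone: glass tumbler, 68 mm across, 100 mm tall; origin at the centre of its underside.
- egg_cup: Bystander, to be left alone: blue ceramic egg cup, 42 mm across, 50 mm tall; origin at the centre of its underside.
- scoop: Bystander, to be left alone: orange plastic scoop with an open box-shaped bowl 75 x 50 x 32 mm and a handle towards its own -x, 155 mm long in all; origin at the centre of its underside.
- spice_box: Bystander, to be left alone: closed wooden spice box 94 x 134 x 65 mm with a small brass knob on top; origin at the centre of its underside.
- mug: Bystander, to be left alone: terracotta mug, 80 mm across, 90 mm tall; origin at the centre of its underside.
- salt_bowl: Bystander, to be left alone: white ceramic salt bowl, 76 mm across, 35 mm tall; origin at the centre of its underside.
- spoon: Bystander, to be left alone: wooden spoon lying flat, about 250 mm long along its own x; origin under its middle.
Not all that is in view belongs to the job. Of the things that look like the part that bears clip_grip, the smallest one is meant. Of the things that look like the dock, the larger one is meant.

How it is judged:
On the way, in this order (a step that is already met when the one before it is completed fails the run):
1. the clip, squeezed open, is lifted clear of the dock (z of clip_grip in the frame of dock above 0.19 m and value of joint jaw above 0.05 rad), for 0.1 s.
2. the open clip stands astride the strap with its foot pressing on the lid (value of joint foot above 0.0015 m and value of joint jaw above 0.04 rad and horizontal distance between clip_grip and strap_top below 0.015 m and z of clip_grip in the frame of strap_top below 0.085 m), for 0.1 s.
At the end, for the whole second after the job is handed in: The clip, let go, grips the strap (jaw angle between -0.03 and 0.04 rad), within 12 mm of the strap's centre line, upright within 0.12 rad and square to it within 0.2 rad, with its foot pressed in by 4 to 12 mm of its 16 mm against the lid and at rest (horizontal distance between clip_grip and strap_top below 0.012 m and value of joint foot between 0.004 and 0.012 m and value of joint jaw between -0.03 and 0.04 rad and angle between clip_grip's own z axis and vertical below 0.12 rad and angle between the y axis of clip_grip and the y axis of strap_top, either way round below 0.2 rad and z of clip_grip in the frame of strap_top below 0.085 m and velocity of joint foot below 0.01 m/s); the robot touches nothing.
It fails at once if on the lid, the clip's foot is driven to its hard stop (pressed in by more than 15.3 mm) (value of joint foot above 0.0153 m and horizontal distance between clip_grip and strap_top below 0.04 m).
It fails at once if a bystander on the table is moved by more than 30 mm (distance of any of tumbler, egg_cup, scoop, spice_box, mug, salt_bowl, spoon from where it was at the start of the episode above 0.03 m).
It also fails if it takes over 51 s, if anything falls off the work surface, if the arm or the gripper's body presses on something with over 40 N, if the wrist force passes 120 N, or if a joint passes its speed limit or range.

## Working session

There is one attempt and no reset: what is moved stays moved. The work goes in short steps, Python scripts to look and compute and a tool call to move; the robot and the scene stay as the last step left them, time stands still between calls to the robot, and variables do not carry over. Pictures are saved under pics/ and viewed, about 8 in all and at most 12, crops included, and the job is handed in when it is done.

Besides the shell and the picture viewer there is one more tool, called after "Emit:" by a JSON object that holds its "op" and its "data". move_arm: Moves the arm, as the interface text tells. Its arguments: {"type":"object","properties":{"commands":{"type":"array","items":{"type":"object","properties":{"linear":{"type":"array","items":{"type":"number"}},"angular":{"type":"array","items":{"type":"number"}},"jaw":{"type":"number"}}}}},"required":["commands"]}

```bash
mkdir -p pics
python3 - <<'E'
from cell import sensors,cams
import cv2
o=sensors.get_obs()
for k in o: print(k,o[k])
for n in("side","top"):
    cv2.imwrite(f"pics/{n}0.png",cv2.resize(cams.get_image(n)[:,:,::-1],(768,576),interpolation=cv2.INTER_CUBIC)); print(cams.camera_info(n))
    cv2.imwrite(f"pics/{n}raw.png",cams.get_image(n)[:,:,::-1])
E
```

```text
t 0.0
joints [-1.14847819  0.61591802 -0.01262607  1.42495773  0.00810559  1.10338211
 -0.04036809]
joint_vel [-1.61252987e-05  2.10556785e-04 -4.43901956e-04  2.82201157e-04
  2.89074009e-03  1.14485075e-03  1.71868724e-03]
joint_torque [ 6.83413127e-04 -4.69214308e+01  2.59601315e-01 -1.71032739e+01
  1.00398908e-02  9.62692400e-03 -3.81280032e-06]
ee_pos [0.28168318 0.58492079 0.2301194 ]
orientation [ 0.59921022  0.37545459 -0.37700571 -0.5982037 ]
force [0.26121715 0.36078434 0.09830522]
ft_torque [ 0.02011593 -0.05673707 -0.00679718]
opening 0.0854197774521719
{'fx': 436.48657231830185, 'fy': 436.48657231830185, 'cx': 255.47609202404863, 'cy': 184.1653515983063, 'world_to_cam': array([[ 0.98700161, -0.1606986 , -0.00194265, -0.566125  ],
       [-0.12250334, -0.74447442, -0.65631606,  0.14672942],
       [ 0.10402282,  0.64802299, -0.75448357,  1.14797268],
       [ 0.        ,  0.        ,  0.        ,  1.        ]])}
{'fx': 387.4763920437199, 'fy': 387.4763920437199, 'cx': 261.93215167830857, 'cy': 188.0579844916608, 'world_to_cam': array([[-0.00932375, -0.99992536, -0.00789547, -0.01450096],
       [-0.9824846 ,  0.01063012, -0.18604033,  0.58760739],
       [ 0.18611038,  0.00602259, -0.98251038,  1.12129456],
       [ 0.        ,  0.        ,  0.        ,  1.        ]])}
```

View pics/side0.png

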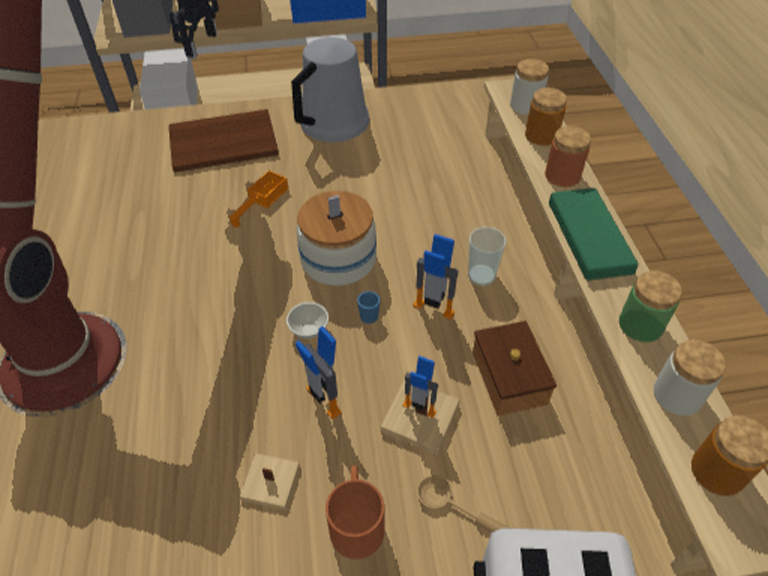

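View pics/top0.png

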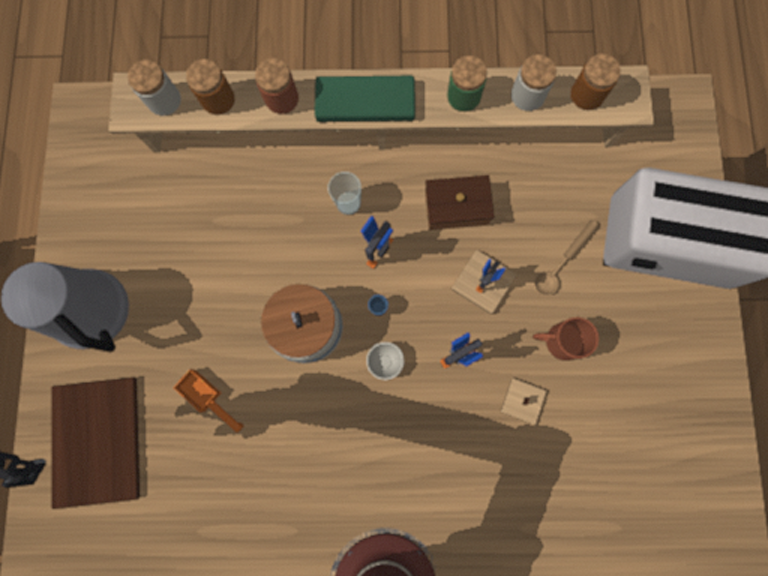

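Three clip-like parts are visible. In side pixels they are (435,275), a tall one standing free; (320,370), a mid-sized one tilted; and (420,385), the smallest, on a plywood base. Of the two docks, the one at (420,415) is larger than the one at (270,480). So the clip at (420,385) on the larger dock fits the description. I'll confirm it in a crop.

```bash
cat > h.py <<'E'
import numpy as np,cv2
from cell import sensors,cams,job
def tile(n,x0,y0,w,h,s,im=None):
    if im is None: im=cv2.imread(f"pics/{n}raw.png")
    t=cv2.resize(im[y0:y0+h,x0:x0+w],None,fx=s,fy=s,interpolation=cv2.INTER_CUBIC)
    for k in range(0,w,10): cv2.putText(t,str(x0+k),(k*s,10),0,.35,(0,0,0),1); cv2.line(t,(k*s,12),(k*s,18),(0,0,0),1)
    for k in range(0,h,10): cv2.putText(t,str(y0+k),(0,k*s+4),0,.35,(0,0,0),1)
    return t
def proj(n,p):
    c=cams.camera_info(n);q=c["world_to_cam"]@np.r_[p,1];return np.array([c["fx"]*q[0]/q[2]+c["cx"],c["fy"]*q[1]/q[2]+c["cy"]])
def ray(n,u,v):
    c=cams.camera_info(n);M=c["world_to_cam"];R=M[:3,:3]
    return -R.T@M[:3,3], R.T@np.array([(u-c["cx"])/c["fx"],(v-c["cy"])/c["fy"],1])
def atz(n,u,v,z):
    o,d=ray(n,u,v);return o+d*(z-o[2])/d[2]
def tri(s,t):
    A=[];b=[]
    for n,p in(("side",s),("top",t)):
        o,d=ray(n,*p);d/=np.linalg.norm(d);P=np.eye(3)-np.outer(d,d);A.append(P);b.append(P@o)
    x=np.linalg.solve(A[0]+A[1],b[0]+b[1]);return x,[np.linalg.norm(A[i]@x-b[i]) for i in(0,1)]
E
python3 - <<'E'
from h import *
cv2.imwrite("pics/c1.png",np.hstack([tile("side",252,232,57,75,7),tile("top",298,158,57,75,7)]))
cv2.imwrite("pics/c2.png",np.hstack([tile("side",195,120,57,75,7),tile("top",172,185,57,75,7)]))
E
```

```text
(no output)
```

View pics/c1.png

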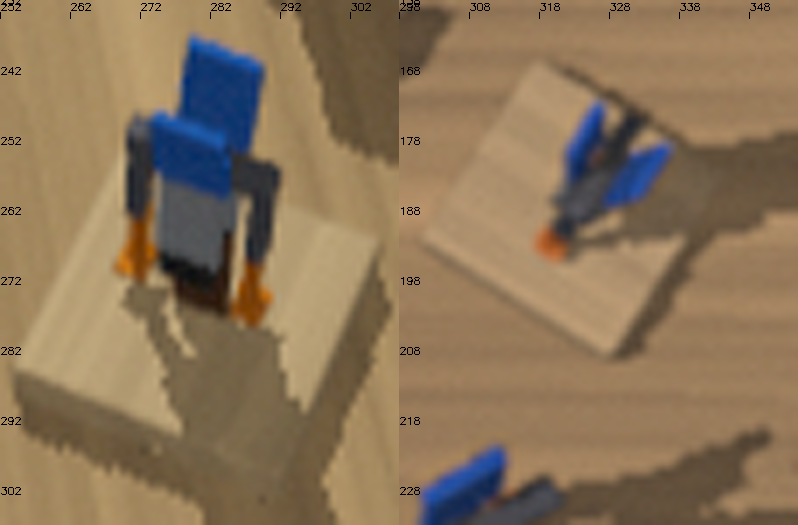

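View pics/c2.png

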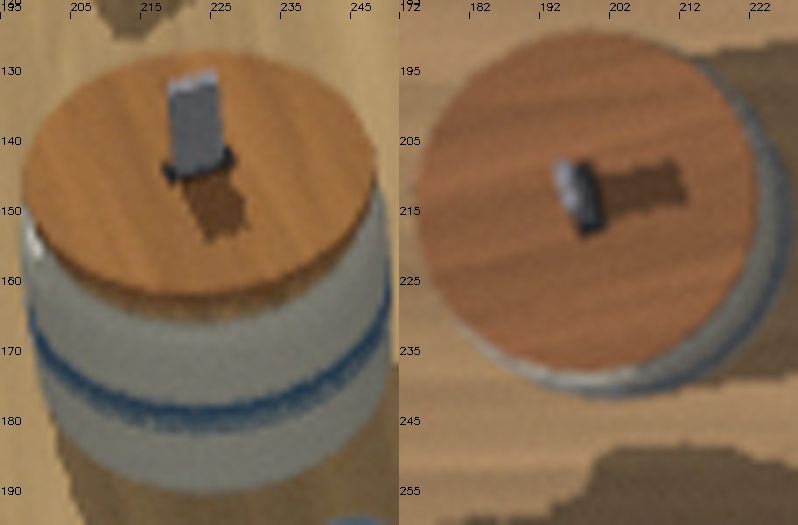

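Run:
```python
from h import *
np.set_printoptions(precision=4,suppress=True)
S=lambda x,y:(252+x/7,232+y/7)
T=lambda x,y:(298+(x-399)/7,158+y/7)
S2=lambda x,y:(195+x/7,120+y/7)
T2=lambda x,y:(172+(x-399)/7,185+y/7)
print("lever mid",tri(S(208,91),T(620,155)),atz("side",*S(208,91),.15),atz("top",*T(620,155),.15))
print("dock top",atz("top",*T(573,208),.02))
for p in[(535,60),(725,180),(610,355),(425,238)]: print(atz("top",*T(*p),.02))
for p in[(378,240),(15,370)]: print("s",atz("side",*S(*p),.02))
print("far lever edge dir",atz("side",*S(263,65),.15)-atz("side",*S(190,38),.15),"near",atz("side",*S(228,138),.15)-atz("side",*S(152,115),.15))
print("pads z.03 side",atz("side",*S(137,275),.03),atz("side",*S(252,325),.03))
print("strap",tri(S2(193,82),T2(571,190)),atz("side",*S2(193,82),.168),atz("top",*T2(571,190),.168))
d=atz("side",*S2(217,75),.168)-atz("side",*S2(168,85),.168);print(d,np.hypot(*d[:2]))
# lid centre from ellipse at rim of lid: left/right/top/bottom in top view
print("lid", atz("top",*T2(585,201),.125))
for a in range(60,131,10):
  pass
```

```text
lever mid (array([ 0.5946, -0.2109,  0.1456]), [np.float64(0.0037024822441965805), np.float64(0.003702482244196476)]) [ 0.5976 -0.213   0.15  ] [ 0.5899 -0.2102  0.15  ]
dock top [ 0.5931 -0.2106  0.02  ]
[ 0.6612 -0.1961  0.02  ]
[ 0.6051 -0.2789  0.02  ]
[ 0.5268 -0.2244  0.02  ]
[ 0.5802 -0.1442  0.02  ]
s [ 0.6666 -0.2011  0.02  ]
s [ 0.5329 -0.2302  0.02  ]
far lever edge dir [ 0.0208 -0.0138  0.    ] near [ 0.0217 -0.0121  0.    ]
pads z.03 side [ 0.5793 -0.2066  0.03  ] [ 0.6143 -0.2318  0.03  ]
strap (array([0.5058, 0.1577, 0.1646]), [np.float64(0.003837020651318764), np.float64(0.003837020651318872)]) [0.5094 0.1547 0.168 ] [0.5015 0.1567 0.168 ]
[0.0192 0.0026 0.    ] 0.019411532808286565
lid [0.5025 0.1586 0.125 ]
```

Run:
```python
from h import *
from scipy.spatial.transform import Rotation as R
np.set_printoptions(precision=4,suppress=True)
o=sensors.get_obs();m=R.from_quat(o["orientation"]).as_matrix();print(m)
yaw=np.degrees(np.arctan2(m[1,0],m[0,0]));print("tool x yaw",yaw)
p=o["ee_pos"];print("delta to above clip, tool axes mm",m.T@(np.array([.5955,-.2125,.27])-p)*1000)
# where strap bottom meets lid
for z in(.112,.12,.127,.135,.142): print(z,proj("side",[.5094,.1547,z]),proj("side",[.5094,.1547,.168]))
```

```text
[[ 0.4338 -0.0007 -0.901 ]
 [ 0.901  -0.0015  0.4338]
 [-0.0016 -1.      0.    ]]
tool x yaw 64.28846651557407
delta to above clip, tool axes mm [-582.6907  -38.4764 -628.7337]
0.112 [223.7545 146.73  ] [222.5729 131.7237]
0.12 [223.5908 144.6503] [222.5729 131.7237]
0.127 [223.4462 142.8136] [222.5729 131.7237]
0.135 [223.2793 140.6946] [222.5729 131.7237]
0.142 [223.1319 138.823 ] [222.5729 131.7237]
```

The crop confirms the clip at side (281,245) to (282,278): it has the smallest body and stands gripping the strip of the larger base, about 98 mm square as measured. The strap top is at side (222.6,131.7). Its length in view suggests a lid about 48 mm down. Moving above the clip.

Emit:
{"op": "move_arm", "data": {"commands": [{"linear":[-10,-4,-11],"jaw":85},{"linear":[-20,-6,-21],"jaw":85},{"linear":[-20,-6,-21],"jaw":85},{"linear":[-20,-6,-21],"jaw":85},{"linear":[-20,-6,-21],"jaw":85},{"linear":[-20,-6,-21],"jaw":85},{"linear":[-20,-4,-21],"jaw":85},{"linear":[-20,0,-21],"jaw":85},{"linear":[-20,0,-21],"jaw":85},{"linear":[-20,0,-21],"jaw":85}]}}

```text
schema error: expected keys linear, angular, jaw
```

Emit:
{"op": "move_arm", "data": {"commands": [{"linear":[-20,0,-22],"jaw":85},{"linear":[-20,0,-22],"jaw":85},{"linear":[-20,0,-22],"jaw":85},{"linear":[-20,0,-22],"jaw":85},{"linear":[-20,0,-22],"jaw":85},{"linear":[-20,0,-22],"jaw":85},{"linear":[-20,0,-22],"jaw":85},{"linear":[-20,0,-22],"jaw":85},{"linear":[-20,0,-22],"jaw":85},{"linear":[-20,0,-22],"jaw":85}]}}

```text
schema error: expected keys linear, angular, jaw
```

Emit:
{"op": "move_arm", "data": {"commands": [{"linear":[-20,0,-22],"jaw":85},{"linear":[-20,0,-22],"jaw":85},{"linear":[-20,0,-22],"jaw":85},{"linear":[-20,0,-22],"jaw":85},{"linear":[-20,0,-22],"jaw":85},{"linear":[-20,0,-22],"jaw":85},{"linear":[-20,0,-22],"jaw":75},{"linear":[-20,0,-22],"jaw":70},{"linear":[-20,0,-22],"angular":[0,4,0],"jaw":65},{"linear":[0,0,0],"angular":[0,3.8,0],"jaw":60}]}}

```text
schema error: expected keys linear, angular, jaw
```

```bash
cat >> h.py <<'E'
from scipy.spatial.transform import Rotation as Rot
def st(target=None):
    np.set_printoptions(precision=4,suppress=True)
    o=sensors.get_obs();m=Rot.from_quat(o["orientation"]).as_matrix()
    print("t",o["t"],"p",o["ee_pos"],"yaw",np.degrees(np.arctan2(m[1,0],m[0,0])),"toolY",m[:,1],"F",o["force"],"tq",o["ft_torque"],"op",o["opening"],"j7",o["joints"][6])
    if target is not None: print("delta tool mm",m.T@(np.array(target)-o["ee_pos"])*1000)
    return o,m
E
python3 - <<'E'
from h import *
o,m=st([.5955,-.2125,.23])
s=cams.get_image("side")[:,:,::-1];t=cams.get_image("top")[:,:,::-1]
for n in("side","top"): print(n,proj(n,o["ee_pos"]))
cv2.imwrite("pics/c3.png",np.hstack([tile("s",235,180,80,110,5,s),tile("t",290,130,80,110,5,t)]))
E
```

```text
t 0.2 p [0.2818 0.5852 0.2306] yaw 64.28846651557407 toolY [-0.0007 -0.0015 -1.    ] F [ 0.0968 -0.2074 -0.075 ] tq [0.0156 0.0172 0.049 ] op 0.0853213454848588 j7 -0.04042901144068504
delta tool mm [-582.6251    1.5235 -628.734 ]
side [134.7186  34.2681]
top [ 15.7187 299.7636]
```

View pics/c3.png

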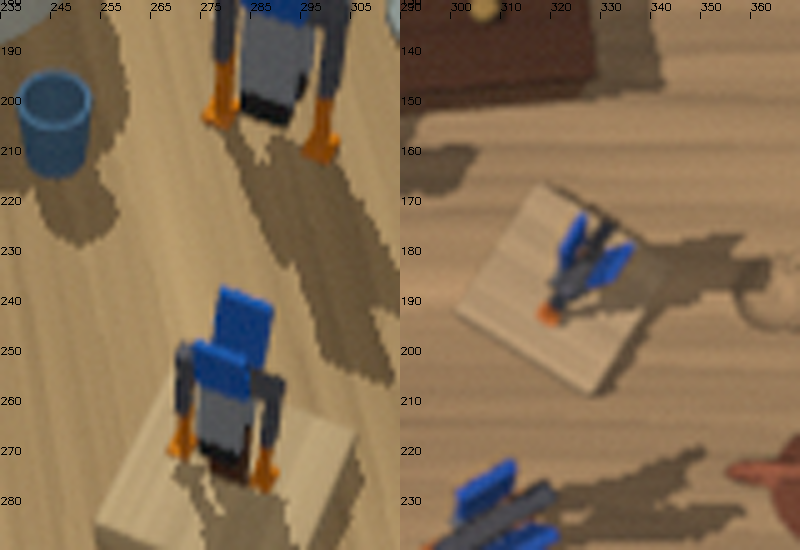

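The calls were refused because every row needs all three keys. This picture shows the same scene, with the clip at side (281,245) and top (329,180). Resending.

Emit:
{"op": "move_arm", "data": {"commands": [{"linear":[-10,-4,-11],"angular":[0,0,0],"jaw":85},{"linear":[-20,-6,-21],"angular":[0,0,0],"jaw":85},{"linear":[-20,-6,-21],"angular":[0,0,0],"jaw":85},{"linear":[-20,-6,-21],"angular":[0,0,0],"jaw":85},{"linear":[-20,-6,-21],"angular":[0,0,0],"jaw":85},{"linear":[-20,-6,-21],"angular":[0,0,0],"jaw":85},{"linear":[-20,-4,-21],"angular":[0,0,0],"jaw":85},{"linear":[-20,0,-21],"angular":[0,0,0],"jaw":85},{"linear":[-20,0,-21],"angular":[0,0,0],"jaw":85},{"linear":[-20,0,-21],"angular":[0,0,0],"jaw":85}]}}

```text
t: 1.13
ee_pos: [0.3801, 0.3263, 0.2696]
orientation: [-0.599, -0.376, 0.376, 0.599]
force: [1.5, 0.1, -0.2]
opening: 0.0849
```

Emit:
{"op": "move_arm", "data": {"commands": [{"linear":[-20,0,-22],"angular":[0,0,0],"jaw":85},{"linear":[-20,0,-22],"angular":[0,0,0],"jaw":85},{"linear":[-20,0,-22],"angular":[0,0,0],"jaw":85},{"linear":[-20,0,-22],"angular":[0,0,0],"jaw":85},{"linear":[-20,0,-22],"angular":[0,0,0],"jaw":85},{"linear":[-20,0,-22],"angular":[0,0,0],"jaw":85},{"linear":[-20,0,-22],"angular":[0,0,0],"jaw":85},{"linear":[-20,0,-22],"angular":[0,0,0],"jaw":85},{"linear":[-20,0,-22],"angular":[0,0,0],"jaw":85},{"linear":[-20,0,-22],"angular":[0,0,0],"jaw":85}]}}

```text
t: 1.97
ee_pos: [0.4915, 0.0506, 0.2695]
orientation: [0.599, 0.376, -0.376, -0.599]
force: [0.4, 0.6, 0.3]
opening: 0.0852
```

Emit:
{"op": "move_arm", "data": {"commands": [{"linear":[-20,0,-22],"angular":[0,0,0],"jaw":85},{"linear":[-20,0,-22],"angular":[0,0,0],"jaw":85},{"linear":[-20,0,-22],"angular":[0,0,0],"jaw":85},{"linear":[-20,0,-22],"angular":[0,0,0],"jaw":85},{"linear":[-20,0,-22],"angular":[0,0,0],"jaw":85},{"linear":[-20,0,-22],"angular":[0,0,0],"jaw":80},{"linear":[-20,0,-22],"angular":[0,0,0],"jaw":75},{"linear":[-20,0,-22],"angular":[0,0,0],"jaw":70},{"linear":[-20,0,-22],"angular":[0,4,0],"jaw":65},{"linear":[0,0,0],"angular":[0,3.8,0],"jaw":60}]}}

```text
t: 2.8
ee_pos: [0.5914, -0.2045, 0.2688]
orientation: [0.627, 0.33, -0.332, -0.623]
force: [-0.7, -0.7, 0.2]
opening: 0.06
```

Run:
```python
from h import *
o,m=st([.5955,-.2125,.20])
```

```text
t 2.8 p [ 0.5914 -0.2045  0.2688] yaw 55.78311358850736 toolY [ 0.0002 -0.0066 -1.    ] F [-0.7123 -0.651   0.1701] tq [-0.0521 -0.0194 -0.0337] op 0.06003160905405715 j7 1.3726614681015736
delta tool mm [-3.9941 68.8848 -7.6041]
```

Emit:
{"op": "move_arm", "data": {"commands": [{"linear":[-2,15,-4],"angular":[0,0,0],"jaw":60},{"linear":[-2,25,-3.6],"angular":[0,0,0],"jaw":60},{"linear":[0,25,0],"angular":[0,0,0],"jaw":60},{"linear":[0,10,0],"angular":[0,0,0],"jaw":60},{"linear":[0,0,0],"angular":[0,0,0],"jaw":60},{"linear":[0,0,0],"angular":[0,0,0],"jaw":60}]}}

```text
t: 3.3
ee_pos: [0.5958, -0.2035, 0.1945]
orientation: [-0.623, -0.335, 0.335, 0.623]
force: [0.7, -0.6, -0.5]
opening: 0.06
```

Run:
```python
from h import *
o,m=st([.5955,-.2125,.121])
s=cams.get_image("side")[:,:,::-1];t=cams.get_image("top")[:,:,::-1]
for n in("side","top"): print(n,proj(n,o["ee_pos"]),proj(n,[.5955,-.2125,.14]))
cv2.imwrite("pics/c4.png",np.hstack([tile("s",245,195,66,98,6,s),tile("t",292,135,66,98,6,t)]))
```

```text
t 3.3 p [ 0.5958 -0.2035  0.1945] yaw 56.50426307926068 toolY [-0.0002  0.0001 -1.    ] F [ 0.6842 -0.65   -0.4983] tq [0.0171 0.0281 0.0538] op 0.059991446814792765 j7 1.3983934671685359
delta tool mm [-7.721  73.523  -4.7101]
side [280.9226 229.8811] [280.5435 247.429 ]
top [329.6991 174.5857] [329.7403 178.9259]
```

View pics/c4.png

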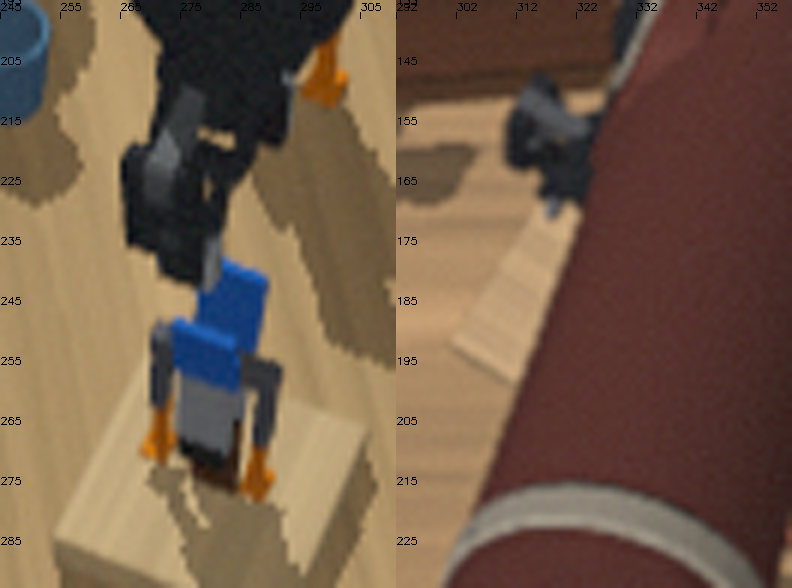

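The side view shows the open fingers above the clip: near pad edge at about (280,239), far pad edge at about (293,209). They line up with the clip once the remaining lateral offset is made up. The arm hides the top view. Correcting, then descending.

Emit:
{"op": "move_arm", "data": {"commands": [{"linear":[-4,0,-2],"angular":[0,0,0],"jaw":60},{"linear":[-3.5,0,-2],"angular":[0,0,0],"jaw":60},{"linear":[0,0,0],"angular":[0,0,0],"jaw":60},{"linear":[0,0,0],"angular":[0,0,0],"jaw":60},{"linear":[0,12,0],"angular":[0,0,0],"jaw":60},{"linear":[0,15,0],"angular":[0,0,0],"jaw":60},{"linear":[0,0,0],"angular":[0,0,0],"jaw":60},{"linear":[0,0,0],"angular":[0,0,0],"jaw":60}]}}

```text
t: 4.07
ee_pos: [0.5944, -0.2117, 0.1668]
orientation: [-0.622, -0.334, 0.335, 0.623]
force: [0.2, -0.8, -0.1]
opening: 0.0596
```

Run:
```python
from h import *
o,m=st([.595,-.212,.121])
```

```text
t 4.0667 p [ 0.5944 -0.2117  0.1668] yaw 56.49884755106674 toolY [-0.0018  0.0008 -1.    ] F [ 0.218  -0.8053 -0.0692] tq [-0.0277 -0.0384 -0.0302] op 0.059563850763341024 j7 1.4171502843655759
delta tool mm [ 0.0894 45.7772 -0.746 ]
```

Emit:
{"op": "move_arm", "data": {"commands": [{"linear":[0,12,-0.7],"angular":[0,0,0],"jaw":60},{"linear":[0,16,0],"angular":[0,0,0],"jaw":60},{"linear":[0,12,0],"angular":[0,0,0],"jaw":60},{"linear":[0,6,0],"angular":[0,0,0],"jaw":60},{"linear":[0,0,0],"angular":[0,0,0],"jaw":50},{"linear":[0,0,0],"angular":[0,0,0],"jaw":44},{"linear":[0,0,0],"angular":[0,0,0],"jaw":40},{"linear":[0,0,0],"angular":[0,0,0],"jaw":37}]}}

```text
t: 4.73
ee_pos: [0.5961, -0.2126, 0.1222]
orientation: [0.623, 0.335, -0.334, -0.622]
force: [0.4, 0.8, 0.1]
opening: 0.0369
```

Run:
```python
from h import *
o,m=st([.595,-.212,.121])
s=cams.get_image("side")[:,:,::-1]
cv2.imwrite("pics/c5.png",tile("s",240,200,75,98,6,s))
```

```text
t 4.7333 p [ 0.5961 -0.2126  0.1222] yaw 56.48612322367873 toolY [ 0.0019 -0.0006 -1.    ] F [0.362  0.7992 0.1491] tq [ 0.0373 -0.0221 -0.0391] op 0.036879659067854044 j7 1.4276571698182983
delta tool mm [-0.0798  1.2334  1.2943]
```

View pics/c5.png

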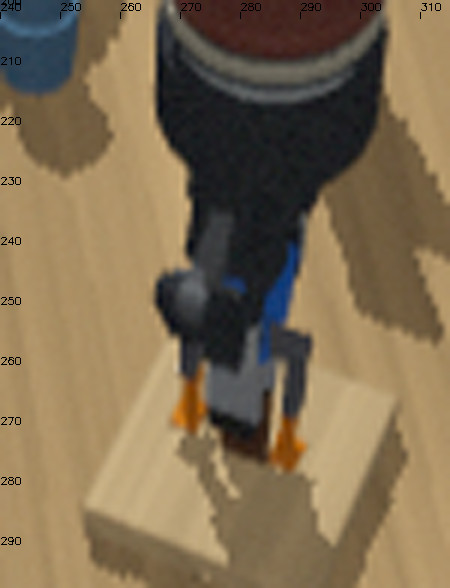

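Side view: the fingers straddle the levers, but the near finger (px 274–281) sits about 3–5 mm towards clip −x of the lever centre (about 279). Shifting 3 mm, then squeezing.

Emit:
{"op": "move_arm", "data": {"commands": [{"linear":[0,1,-3],"angular":[0,0,0],"jaw":37},{"linear":[0,0,0],"angular":[0,0,0],"jaw":34},{"linear":[0,0,0],"angular":[0,0,0],"jaw":31},{"linear":[0,0,0],"angular":[0,0,0],"jaw":28},{"linear":[0,0,0],"angular":[0,0,0],"jaw":25},{"linear":[0,0,0],"angular":[0,0,0],"jaw":22},{"linear":[0,0,0],"angular":[0,0,0],"jaw":20},{"linear":[0,0,0],"angular":[0,0,0],"jaw":20}]}}

```text
t: 5.45
ee_pos: [0.5978, -0.2141, 0.1202]
orientation: [-0.623, -0.335, 0.335, 0.623]
force: [0.0, 0.8, -2.7]
opening: 0.0222
```

Run:
```python
from h import *
o,m=st()
```

```text
t 5.45 p [ 0.5978 -0.2141  0.1202] yaw 56.48703512115894 toolY [-0.0004  0.     -1.    ] F [ 0.041   0.7859 -2.7271] tq [-0.0058 -0.0594  0.0105] op 0.022206169368051858 j7 1.4286827084971878
```

Opening is 22 mm (levers home) and the clip's weight is on the wrist. Lifting.

Emit:
{"op": "move_arm", "data": {"commands": [{"linear":[0,-4,0],"angular":[0,0,0],"jaw":20},{"linear":[0,-10,0],"angular":[0,0,0],"jaw":20},{"linear":[0,-15,0],"angular":[0,0,0],"jaw":20},{"linear":[0,-20,0],"angular":[0,0,0],"jaw":20},{"linear":[0,-25,0],"angular":[0,0,0],"jaw":20},{"linear":[0,-25,0],"angular":[0,0,0],"jaw":20},{"linear":[0,-25,0],"angular":[0,0,0],"jaw":20},{"linear":[0,-25,0],"angular":[0,0,0],"jaw":20},{"linear":[0,-25,0],"angular":[0,0,0],"jaw":20},{"linear":[0,-16,0],"angular":[0,0,0],"jaw":20}]}}

```text
t: 6.28
ee_pos: [0.5986, -0.2146, 0.3147]
orientation: [0.624, 0.336, -0.333, -0.621]
force: [0.0, -0.4, -1.8]
opening: 0.0222
```

Run:
```python
from h import *
o,m=st([.5055,.1557,.31])
```

```text
t 6.2833 p [ 0.5986 -0.2146  0.3147] yaw 56.47651804456219 toolY [ 0.0051 -0.002  -1.    ] F [ 0.0283 -0.4295 -1.7865] tq [-0.0288 -0.0337  0.0322] op 0.022166182231234552 j7 1.3917406478304393
delta tool mm [257.3352   3.4644 282.1282]
```

Emit:
{"op": "move_arm", "data": {"commands": [{"linear":[9,0,9],"angular":[0,0,0],"jaw":20},{"linear":[18,0,20],"angular":[0,0,0],"jaw":20},{"linear":[20,0,22],"angular":[0,0,0],"jaw":20},{"linear":[20,0,22],"angular":[0,0,0],"jaw":20},{"linear":[20,0,22],"angular":[0,0,0],"jaw":20},{"linear":[20,0,22],"angular":[0,0,0],"jaw":20},{"linear":[20,0,22],"angular":[0,0,0],"jaw":20},{"linear":[20,0,22],"angular":[0,0,0],"jaw":20},{"linear":[20,0,22],"angular":[0,0,0],"jaw":20},{"linear":[20,0,22],"angular":[0,0,0],"jaw":20}]}}

```text
t: 7.12
ee_pos: [0.5282, 0.0573, 0.3096]
orientation: [-0.622, -0.334, 0.335, 0.623]
force: [0.6, 0.5, -2.2]
opening: 0.022
```

Emit:
{"op": "move_arm", "data": {"commands": [{"linear":[20,0,22],"angular":[0,0,0],"jaw":20},{"linear":[20,0,22],"angular":[0,0,0],"jaw":20},{"linear":[15,0,17],"angular":[0,0,0],"jaw":20},{"linear":[9,0,10],"angular":[0,0,0],"jaw":20},{"linear":[0,0,0],"angular":[0,-6,0],"jaw":20},{"linear":[0,0,0],"angular":[0,-7,0],"jaw":20},{"linear":[0,0,0],"angular":[0,-7,0],"jaw":20},{"linear":[0,0,0],"angular":[0,-7,0],"jaw":20},{"linear":[0,0,0],"angular":[0,-7,0],"jaw":20},{"linear":[0,0,0],"angular":[0,-7,0],"jaw":20}]}}

```text
t: 7.95
ee_pos: [0.5047, 0.1482, 0.3095]
orientation: [-0.464, -0.533, 0.534, 0.465]
force: [-0.3, 0.2, -2.4]
opening: 0.0224
```

Run:
```python
from h import *
o,m=st([.5055,.1557,.31])
```

```text
t 7.95 p [0.5047 0.1482 0.3095] yaw 97.8954215441182 toolY [-0.0022 -0.0004 -1.    ] F [-0.2756  0.2464 -2.3821] tq [-0.0252  0.0092  0.0269] op 0.022436761000900893 j7 1.3732103240303917
delta tool mm [ 7.3515 -0.4928 -1.7892]
```

Emit:
{"op": "move_arm", "data": {"commands": [{"linear":[4,0,-1],"angular":[0,0,0],"jaw":20},{"linear":[3.4,10,-0.8],"angular":[0,0,0],"jaw":20},{"linear":[0,15,0],"angular":[0,0,0],"jaw":20},{"linear":[0,10,0],"angular":[0,0,0],"jaw":20},{"linear":[0,0,0],"angular":[0,0,0],"jaw":20},{"linear":[0,0,0],"angular":[0,0,0],"jaw":20}]}}

```text
t: 8.45
ee_pos: [0.5063, 0.1557, 0.2742]
orientation: [-0.466, -0.531, 0.532, 0.467]
force: [0.6, -0.0, -1.6]
opening: 0.0225
```

Run:
```python
from h import *
o,m=st([.5055,.1557,.275])
s=cams.get_image("side")[:,:,::-1].copy();t=cams.get_image("top")[:,:,::-1].copy()
cv2.imwrite("pics/s6.png",s);cv2.imwrite("pics/t6.png",t)
cv2.imwrite("pics/c6.png",np.hstack([tile("s",195,95,57,75,7,s),tile("t",172,175,57,75,7,t)]))
```

```text
t 8.45 p [0.5063 0.1557 0.2742] yaw 97.43925451700078 toolY [-0.0025 -0.0006 -1.    ] F [ 0.6378 -0.04   -1.5516] tq [ 0.0435 -0.0183  0.0194] op 0.022497948912499205 j7 1.35108310555591
delta tool mm [ 0.145  -0.7737  0.7481]
```

View pics/c6.png

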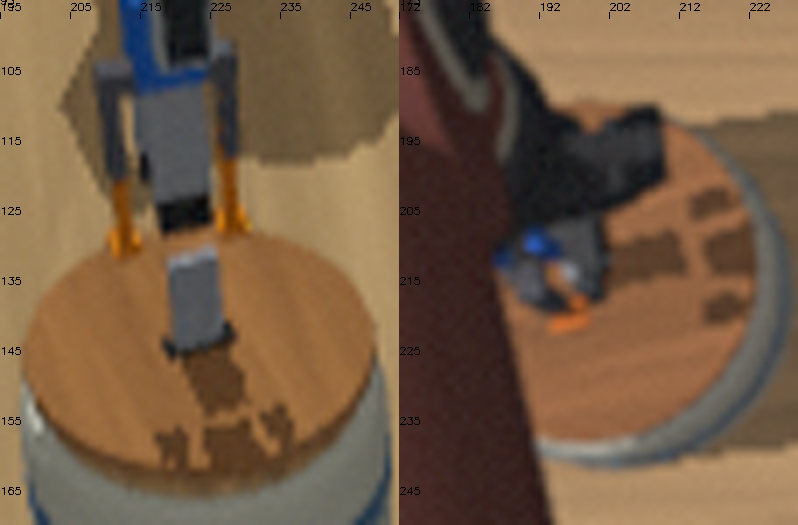

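Run:
```python
from h import *
np.set_printoptions(precision=4,suppress=True)
S=lambda x,y:(195+x/7,95+y/7)
T=lambda x,y:(172+(x-399)/7,175+y/7)
o=sensors.get_obs();p=o["ee_pos"]
a=atz("side",*S(125,252),.183);b=atz("side",*S(233,232),.183);print(a,b,(a+b)/2,"ang",np.degrees(np.arctan2(*(b-a)[1::-1])))
print("strap side",atz("side",*S(193,82+175),.168))
# predicted, side, if clip axis at TCP
yw=np.radians(7.5);x=np.array([np.cos(yw),np.sin(yw),0]);y=np.array([-np.sin(yw),np.cos(yw),0])
for n,f,org in(("side",1,(195,95)),("top",1,(172,175))):
    off=0 if n=="side" else 399
    P=lambda q:(proj(n,q)-org)*7+[off,0]
    z=p[2]+.019
    for nm,q in(("pad-",p-.021*x),("pad+",p+.021*x)): q=q.copy();q[2]=z-.11;print(n,nm,P(q))
    for nm,q in(("jaw low L",p+.0105*y),("jaw low R",p-.0105*y),("jaw low C",p)): q=q.copy();q[2]=z-.092;print(n,nm,P(q))
    print(n,"strap avg",P([.5055,.1557,.168]), "px/mm x,y",(P([.5155,.1557,.168])-P([.5055,.1557,.168]))/10,(P([.5055,.1657,.168])-P([.5055,.1557,.168]))/10)
```

```text
[0.4834 0.1451 0.183 ] [0.525  0.1496 0.183 ] [0.5042 0.1473 0.183 ] ang 6.246786410893772
strap side [0.5094 0.1547 0.168 ]
side pad- [131.0388 234.087 ]
side pad+ [238.3807 212.6675]
side jaw low L [175.3578 169.626 ]
side jaw low R [188.6785 204.9376]
side jaw low C [181.9799 187.1803]
side strap avg [182.6279 256.4482] px/mm x,y [ 2.5862 -0.2858] [-0.2836 -1.724 ]
top pad- [572.543  293.4881]
top pad+ [560.6368 185.3425]
top jaw low L [530.3538 236.7665]
top jaw low R [585.9557 228.9448]
top jaw low C [558.16   232.8549]
top strap avg [573.8357 249.7257] px/mm x,y [ 0.0563 -2.5584] [-2.5772  0.0265]
```

Side view: pads at about (213,131) and (228,128), strap top centre at (222.6,131.7). Yaw matches. The clip sits about 4 mm low in x, and both views agree on that. Correcting, lowering to just above the strap with the foot straddling it, and looking again.

Emit:
{"op": "move_arm", "data": {"commands": [{"linear":[0,0,-2],"angular":[0,0,0],"jaw":20},{"linear":[0,0,-2],"angular":[0,0,0],"jaw":20},{"linear":[0,8,0],"angular":[0,0,0],"jaw":20},{"linear":[0,8,0],"angular":[0,0,0],"jaw":20},{"linear":[0,5,0],"angular":[0,0,0],"jaw":20},{"linear":[0,0,0],"angular":[0,0,0],"jaw":20},{"linear":[0,0,0],"angular":[0,0,0],"jaw":20}]}}

```text
t: 9.13
ee_pos: [0.5108, 0.1555, 0.2536]
orientation: [-0.466, -0.531, 0.532, 0.467]
force: [0.0, 0.3, -2.1]
opening: 0.0224
```

Run:
```python
from h import *
o,m=st()
s=cams.get_image("side")[:,:,::-1].copy();t=cams.get_image("top")[:,:,::-1].copy()
cv2.imwrite("pics/c7.png",np.hstack([tile("s",205,100,36,54,11,s),tile("t",182,192,36,54,11,t)]))
```

```text
t 9.1333 p [0.5108 0.1555 0.2536] yaw 97.48456017480373 toolY [-0.0016 -0.0006 -1.    ] F [ 0.0026  0.3101 -2.0747] tq [0.0112 0.0592 0.0179] op 0.022402150977556424 j7 1.353748449642586
```

View pics/c7.png

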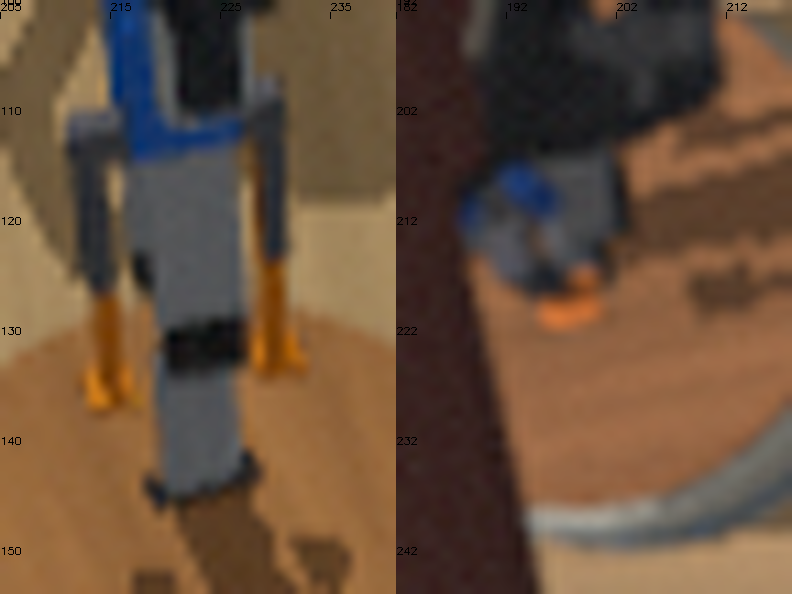

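Side view: the foot legs (inner edges at crop 120 and 262) straddle the strap (158–242) evenly to about 2 mm, and the near jaw sits in front of the strap. In the top view the pad's column (about 198) matches the strap. Lowering by feel.

Emit:
{"op": "move_arm", "data": {"commands": [{"linear":[0,6,-0.5],"angular":[0,0,0],"jaw":20},{"linear":[0,6,-0.5],"angular":[0,0,0],"jaw":20},{"linear":[0,6,0],"angular":[0,0,0],"jaw":20},{"linear":[0,0,0],"angular":[0,0,0],"jaw":20},{"linear":[0,0,0],"angular":[0,0,0],"jaw":20}]}}

```text
t: 9.65
ee_pos: [0.5117, 0.1557, 0.2356]
orientation: [-0.466, -0.531, 0.532, 0.467]
force: [-0.3, -0.3, -3.3]
opening: 0.0223
```

Emit:
{"op": "move_arm", "data": {"commands": [{"linear":[0,3,0],"angular":[0,0,0],"jaw":20},{"linear":[0,3,0],"angular":[0,0,0],"jaw":20},{"linear":[0,0,0],"angular":[0,0,0],"jaw":20},{"linear":[0,0,0],"angular":[0,0,0],"jaw":20}]}}

```text
t: 9.98
ee_pos: [0.512, 0.1557, 0.2301]
orientation: [-0.466, -0.531, 0.532, 0.466]
force: [0.5, -0.5, -2.3]
opening: 0.0223
```

Emit:
{"op": "move_arm", "data": {"commands": [{"linear":[0,3,0],"angular":[0,0,0],"jaw":20},{"linear":[0,3,0],"angular":[0,0,0],"jaw":20},{"linear":[0,0,0],"angular":[0,0,0],"jaw":20},{"linear":[0,0,0],"angular":[0,0,0],"jaw":20}]}}

```text
t: 10.32
ee_pos: [0.5119, 0.1557, 0.224]
orientation: [-0.466, -0.531, 0.532, 0.466]
force: [-0.8, -0.7, -1.1]
opening: 0.0222
```

```bash
cat >> h.py <<'E'
def favg(n=8):
    F=[]
    for i in range(n): cams.get_image("side"); F.append(sensors.get_obs()["force"])
    F=np.array(F);o=sensors.get_obs();print("t",o["t"],"p",o["ee_pos"].round(4),"F",F.mean(0).round(2),"sd",F.std(0).round(2))
E
python3 -c "
from h import *
favg()"
```

```text
t 10.7167 p [0.5122 0.1558 0.2244] F [ 0.02  0.1  -2.1 ] sd [0.62 0.39 0.41]
```

Emit:
{"op": "move_arm", "data": {"commands": [{"linear":[0,3,0],"angular":[0,0,0],"jaw":20},{"linear":[0,2,0],"angular":[0,0,0],"jaw":20},{"linear":[0,0,0],"angular":[0,0,0],"jaw":20}]}}

```text
t: 10.97
ee_pos: [0.5117, 0.1557, 0.2186]
orientation: [-0.466, -0.531, 0.532, 0.467]
force: [0.8, 0.4, -1.9]
opening: 0.0224
```

```bash
python3 -c "
from h import *
favg()"
```

```text
t 11.3667 p [0.5122 0.1558 0.2194] F [-0.15  0.21 -2.84] sd [0.41 0.4  0.56]
```

Emit:
{"op": "move_arm", "data": {"commands": [{"linear":[0,2,0],"angular":[0,0,0],"jaw":20},{"linear":[0,2,0],"angular":[0,0,0],"jaw":20},{"linear":[0,0,0],"angular":[0,0,0],"jaw":20}]}}

```text
t: 11.62
ee_pos: [0.5124, 0.1559, 0.2153]
orientation: [0.466, 0.532, -0.531, -0.466]
force: [0.8, 0.3, 0.5]
opening: 0.0224
```

```bash
python3 -c "
from h import *
favg()"
```

```text
t 12.0167 p [0.5124 0.1559 0.2155] F [-0.33 -0.03  0.2 ] sd [0.56 0.49 0.54]
```

Emit:
{"op": "move_arm", "data": {"commands": [{"linear":[0,2,0],"angular":[0,0,0],"jaw":20},{"linear":[0,2,0],"angular":[0,0,0],"jaw":20},{"linear":[0,0,0],"angular":[0,0,0],"jaw":20}]}}

```text
t: 12.27
ee_pos: [0.5123, 0.1559, 0.2111]
orientation: [0.466, 0.532, -0.531, -0.466]
force: [0.8, 0.4, 0.8]
opening: 0.0216
```

```bash
python3 -c "
from h import *
favg()"
```

```text
t 12.6667 p [0.5123 0.1559 0.2114] F [0.18 0.   0.96] sd [0.68 0.74 0.64]
```

Emit:
{"op": "move_arm", "data": {"commands": [{"linear":[0,1.5,0],"angular":[0,0,0],"jaw":20},{"linear":[0,1.5,0],"angular":[0,0,0],"jaw":20},{"linear":[0,0,0],"angular":[0,0,0],"jaw":20}]}}

```text
t: 12.92
ee_pos: [0.5123, 0.1559, 0.2082]
orientation: [0.466, 0.532, -0.531, -0.466]
force: [0.1, 0.8, 2.8]
opening: 0.0221
```

Run:
```python
from h import *
favg(12)
s=cams.get_image("side")[:,:,::-1].copy()
st()
cv2.imwrite("pics/c8.png",tile("s",195,95,60,65,9,s))
```

```text
t 13.5167 p [0.5123 0.1559 0.2084] F [0.49 0.4  1.96] sd [0.3  0.45 0.39]
t 13.5667 p [0.5122 0.1559 0.2083] yaw 97.48898975203036 toolY [ 0.0002  0.0001 -1.    ] F [0.5005 0.6667 1.652 ] tq [ 0.2312 -0.2099  0.0009] op 0.022319635718950695 j7 1.3517432108906338
```

View pics/c8.png

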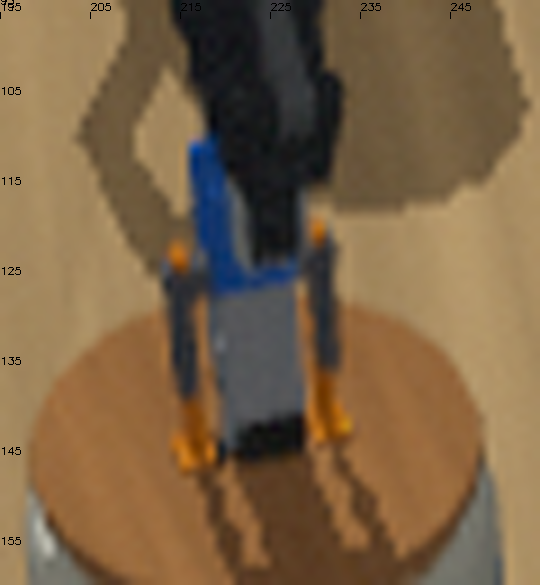

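Side view: both pads rest on the lid, at (216,146) and (231,143). The orange rod tips protrude above their sleeves, the jaws are astride the strap, and the foot force is about 4 N, which is half-way. Releasing gently.

Emit:
{"op": "move_arm", "data": {"commands": [{"linear":[0,0,0],"angular":[0,0,0],"jaw":25},{"linear":[0,0,0],"angular":[0,0,0],"jaw":28},{"linear":[0,0,0],"angular":[0,0,0],"jaw":31},{"linear":[0,0,0],"angular":[0,0,0],"jaw":34},{"linear":[0,0,0],"angular":[0,0,0],"jaw":37},{"linear":[0,0,0],"angular":[0,0,0],"jaw":42},{"linear":[0,0,0],"angular":[0,0,0],"jaw":50},{"linear":[0,0,0],"angular":[0,0,0],"jaw":58},{"linear":[0,0,0],"angular":[0,0,0],"jaw":60},{"linear":[0,0,0],"angular":[0,0,0],"jaw":60}]}}

```text
t: 14.4
ee_pos: [0.5121, 0.1555, 0.2082]
orientation: [-0.466, -0.531, 0.532, 0.466]
force: [0.9, -0.5, 0.2]
opening: 0.0601
```

Run:
```python
from h import *
favg(4)
s=cams.get_image("side")[:,:,::-1].copy()
st()
cv2.imwrite("pics/c9.png",tile("s",195,95,60,65,9,s))
```

```text
t 14.6 p [0.5122 0.1557 0.2083] F [-0.13  0.54 -0.04] sd [0.15 0.57 0.28]
t 14.65 p [0.5122 0.1557 0.2083] yaw 97.48627575080526 toolY [-0.0001 -0.0001 -1.    ] F [-0.031   0.1928 -0.8466] tq [ 0.0067 -0.0262 -0.0127] op 0.05983741734661181 j7 1.3517532239739165
```

View pics/c9.png

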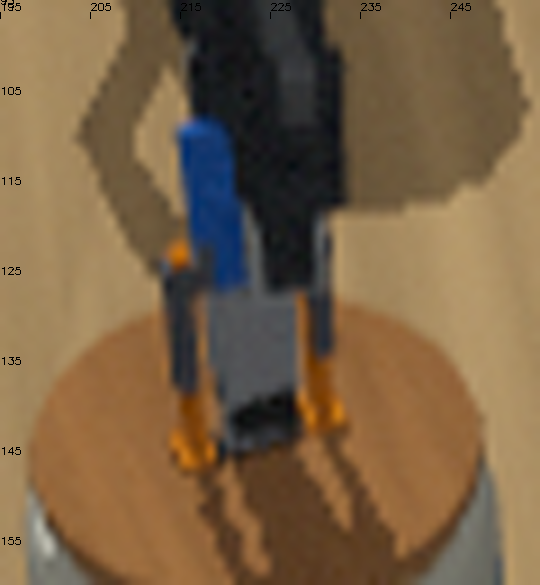

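The clip now holds the strap, with its jaws closed at (224,142) and both pads still down. Force reads about 0. Retreating straight up.

Emit:
{"op": "move_arm", "data": {"commands": [{"linear":[0,-3,0],"angular":[0,0,0],"jaw":60},{"linear":[0,-6,0],"angular":[0,0,0],"jaw":60},{"linear":[0,-10,0],"angular":[0,0,0],"jaw":60},{"linear":[0,-15,0],"angular":[0,0,0],"jaw":60},{"linear":[0,-20,0],"angular":[0,0,0],"jaw":60},{"linear":[0,-20,0],"angular":[0,0,0],"jaw":60},{"linear":[0,-20,0],"angular":[0,0,0],"jaw":60},{"linear":[0,-10,0],"angular":[0,0,0],"jaw":60},{"linear":[0,0,0],"angular":[0,0,0],"jaw":60},{"linear":[0,0,0],"angular":[0,0,0],"jaw":60}]}}

```text
t: 15.48
ee_pos: [0.5124, 0.1559, 0.3133]
orientation: [0.467, 0.532, -0.531, -0.466]
force: [-0.0, -0.7, -0.5]
opening: 0.06
```

Run:
```python
from h import *
s=cams.get_image("side")[:,:,::-1].copy();t=cams.get_image("top")[:,:,::-1].copy()
st()
cv2.imwrite("pics/c10.png",np.hstack([tile("s",195,95,57,75,7,s),tile("t",172,175,57,75,7,t)]))
```

```text
t 15.5833 p [0.5115 0.1556 0.3116] yaw 97.49356571956825 toolY [-0.0017 -0.0006 -1.    ] F [ 0.5034 -0.0005 -0.2694] tq [ 0.0405 -0.0215 -0.0083] op 0.060192736090665076 j7 1.3567651472617694
```

View pics/c10.png

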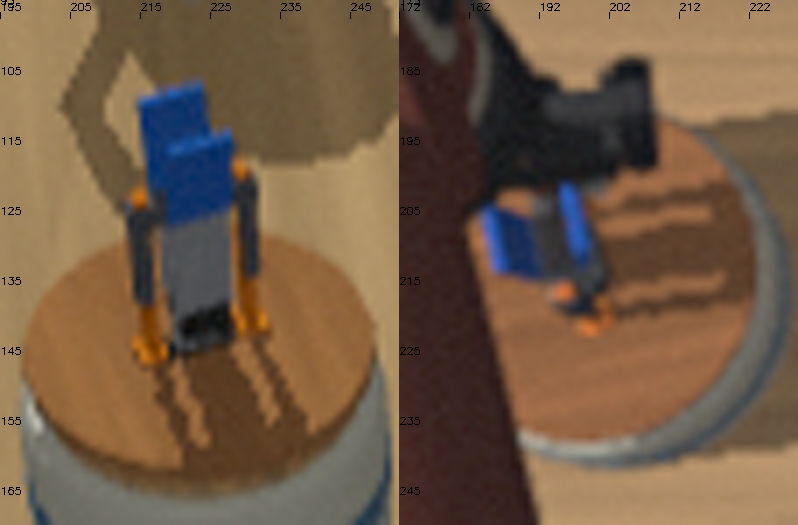

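The clip stands upright and square on the strap. Its pads are on the lid, the rod tips at (215,122) and (229,118) still protrude (foot pressed), and the gripper is clear above. Handing in.

```bash
python3 -c "
from h import *
print(job.hand_in(), sensors.get_obs()['t'])"
```

```text
the job is handed in; nothing more can be done
the job is handed in; nothing more can be done
```

The clip is on the crock's strap and the job is handed in; it ended at about 15.6 s, well under the 51 s limit. The hand-in gave no verdict.

I took the smallest clip from the larger dock, squeezed it open (22 mm finger opening) and lifted it clear. I then lowered it astride the strap and felt for the lid. The foot touched when the TCP was at about z = 0.2165 m, and I pressed about 8 mm further, which read about 4 N on the foot. Then I let go and backed straight up about 100 mm.

**Last checks:**
- **Clip:** the last pictures show it upright and square on the strap, with the jaws closed, both pads on the lid and the rod tips still showing (foot pressed).
- **Gripper:** it was clear above the clip, and the wrist force was about 0.
- **Bystanders:** nothing suggested any contact on the way, but I took no final full-scene picture to confirm none had moved.

**What disagreed:** the two cameras differed by about 6–8 mm in absolute position, so I aligned the clip to the strap by comparing the two within the pictures. The clip also shifted about 1–2 mm along the strap's width when released. My first three move calls were refused because rows lacked the "angular" key, and nothing moved.

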